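# Square up the corner jig and hold it

### The job

Lift the parts canister off the jig board by its handle, set it down upright on the bare bench beside the board and let go of it. Then take the carpenter's square by its post, lay it flat on the board and press it into the corner until its short leg is flush along the fixed rail and its long leg has pushed the swinging rail fully out against its stop. Finish while still gripping the square and pressing it firmly against both rails, and leave the jar, screwdriver and small carton where they are.

Things in the scene. Friction and masses are not known exactly. Their poses are not given: they have to be found in the camera images.
- jig_corner (a point): corner of the jig: point on top of its board, 12 mm above the bench, where the inner faces of the two rails meet when square. Axes are the jig's, turned from the world's by up to 0.25 rad of yaw. The fixed rail runs from here along +y (170 mm, facing -x), the swinging rail along -x (195 mm, facing +y). Rails are 40 mm tall, tops 52 mm above the bench.
- jig: the jig: a plywood board 12 mm thick fixed to the bench, two light wooden rails and a steel stop. Origin on the bench, 90 mm to -x and 90 mm to +y of the corner point, same axes. From the origin the board spans x -115 to +135 mm and y -135 to +85 mm; bare bench lies beyond its +y edge (room for the canister centred 75 mm from that edge).
- swing_rail (a joint): angle of the swinging rail about its upright pivot in the jig's corner, rad: 0 = square to the fixed rail, against its stop; positive = its free end leans in over the board (+y of the jig), at most 0.12. Stiff (about 0.12 N m of friction): it stays where it is left and swings out when pushed.
- swing_bar: the swinging rail, a light wooden bar 215 x 22 x 40 mm (x, y, z); origin under its centre; its inner face is 11 mm to the +y side of its centre
- fixed_rail: the fixed rail, a light wooden bar 22 x 165 x 40 mm (x, y, z); origin under its centre; its inner face is 11 mm to the -x side of its centre
- canister_handle (a point): middle of the canister's handle, a fixed flat steel bar over its mouth along its own x: 87 mm long, 14 mm wide (y), 10 mm thick; this point is 148 mm above the can's underside and 53 mm above its rim. z is up.
- canister: the canister: a white round open can, 80 mm wide, 95 mm tall to the rim, holding black tubes, 0.2 to 0.45 kg, standing on the jig board; origin at the centre of its underside
- square_grip (a point): point in the grip post of the carpenter's square, 60 mm above the square's underside. The post is dark wood, upright, 26 x 26 mm with sides along the square's x and y, top 90 mm above the underside, near the centre of mass. Seated, the square's axes are parallel to the jig's, same directions. Its friction on board and rails is about 0.3: bear down lightly when sliding it home.
- square: the square: an aluminium L lying flat, about 0.3 kg, legs 24 mm wide, 30 mm tall; origin at its underside, under the post. Its outer corner is 45 mm to +x and 45 mm to -y of it. The long leg (150 mm) runs from that corner along -x, outer face to -y, and goes against the swinging rail; the short leg (110 mm) runs along +y, outer face to +x, and goes against the fixed rail.
- square_corner (a point): outer corner of the L of the square, at its underside; comes to the jig's corner point when seated
- jar: bystander: small lidded jar, 56 mm wide, 75 mm tall; origin at its underside
- screwdriver: bystander: screwdriver lying on the bench
- carton: bystander: small brown carton 90 x 70 x 60 mm; origin at its underside
Not all that is in view belongs to the job. Leave any yellow look-alike of the canister alone.

How it is judged:
On the way, in this order (a step that is already met when the one before it is completed fails the run):
1. the canister is lifted clear of the board, upright (height (world z) of canister above 0.03 m and angle between canister_handle's own z axis and vertical below 0.35 rad and distance between the grasp point and canister_handle below 0.04 m and contact force between canister and jig below 0.05 N), for 0.2 s.
2. the canister stands upright and released on the bench beside the board (height (world z) of canister_handle between 0.14 and 0.153 m and angle between canister_handle's own z axis and vertical below 0.1 rad and contact force between canister and jig below 0.05 N and contact force between canister and the fingers below 0.05 N and horizontal distance between canister_handle and jig_corner below 0.45 m), for 0.3 s.
3. the square is pressed flush against both rails and the swinging rail is against its stop (distance between the grasp point and square_grip below 0.045 m and contact force between square and fixed_rail above 1 N and contact force between square and swing_bar above 1 N and contact force between square and the fingers above 3 N and value of joint swing_rail below 0.018 rad and angle between the x axis of square_grip and the x axis of jig_corner, either way round below 0.025 rad and angle between square_grip's own z axis and vertical below 0.05 rad and x of square_corner in the frame of jig_corner between -0.003 and 0.003 m and y of square_corner in the frame of jig_corner between -0.003 and 0.003 m and z of square_corner in the frame of jig_corner below 0.006 m and linear speed of square below 0.02 m/s), for 0.2 s.
At the end, for the whole second after the job is handed in: Square gripped by its post (over 3 N), on the board within 6 mm, its corner within 3 mm of the jig's, legs parallel to 0.025 rad, pressing each rail with over 1 N, swinging rail within 0.018 rad of its stop; canister upright, released, on the bench off the jig, within 0.45 m of the corner (all of step 2 and all of step 3); the arm keeps its last pose, push and grip.
It fails at once if the lidded jar is moved over 20 mm (distance of jar from where it was at the start of the episode above 0.02 m).
It fails at once if the screwdriver is moved over 20 mm (distance of screwdriver from where it was at the start of the episode above 0.02 m).
It fails at once if the small carton is moved over 20 mm (distance of carton from where it was at the start of the episode above 0.02 m).
It fails at once if the canister is tipped over 0.6 rad (angle between canister_handle's own z axis and vertical above 0.6 rad).
It also fails if it takes over 72 s, if anything falls off the work surface, if the arm or the gripper's body presses on something with over 40 N, if the wrist force passes 120 N, or if a joint passes its speed limit or range.

### The arm

A 7-joint arm with a two-finger parallel gripper is mounted at the origin on the work surface. World frame = base frame: x ahead of the robot, y to its left, z up, the work surface at z = 0. Lengths are in m, angles in rad, forces in N, time in s.
With the tool pointing down it reaches from about 0.425 to 1.025 m from the base axis. Payload 3.6 kg.
Tool frame: the origin (TCP) lies at the very end of the fingers, on their centre line; the grasp point (between the pads) lies 19 mm behind it; z points along the fingers, y is the direction in which the jaws open and shut (so a half turn about z gives the same grasp; the last joint's range is limited). The gripper opens to 85 mm and grips with 20 to 120 N. Pads are 22 mm wide; open, the fingers measure 114 mm over their backs; the gripper's body (76 mm by 85 mm) begins 54 mm behind the grasp point. The pads swing forward as they close: fully open they stand 13 mm farther back than shut.
Start: joints at [-1.304, 0.591, 0.048, 1.609, -0.033, 0.943, -0.034], TCP at [0.255, 0.679, 0.202] pointing down, gripper open.
Joint ranges: [-2.69, 2.69], [-0.47, 2.24], [-1.27, 1.36], [0.19, 2.51], [-1.53, 4.68], [0.08, 2.07], [-3.09, 3.09]. Speed limits (rad/s): [2.57, 2.57, 3.14, 3.14, 3.14, 3.14, 3.14].

### API

Orientations are given as a unit quaternion [x, y, z, w].
In Python, from workcell import robot, cams gives the robot as it stands.
- The arm moves only by the tool servo_tool, never from a script. Its argument "rows" is a list of rows, each a list of 6 numbers: the shift along the world's x, y, z in mm, then the turn, a rotation vector about the world's x, y, z in rad. A call has exactly 10 rows; each row shifts and turns the pose as measured when the row begins; what a row does not reach is not made up. A row lasts 1/12 s, in which the tool goes at most 41.7 mm and 7.16 degrees, less where a joint would pass 70% of its speed; a pose out of reach is approached as far as the arm can. A call with a gripper value outside its range is refused whole. "gripper" is the finger opening in mm, from 0 to 85.4, set as the call begins (left out, the last holds). The fingers move at their own pace and stop on an object; the grip force is fixed at half the most. Time passes only in rows, so rows that do not move let the fingers close, or fill a call up. It gives the time, the measured TCP pose, the force and the opening at its end, in the units of the state.
- robot.observe(): the state, without advancing time (a new reading comes with each control period).
- cams.capture(name): name is "scene" or "top" or "wrist"; returns the picture (384x512x3 uint8, red, green, blue); there is no depth.
- cams.camera_info(name): a dict with "intrinsics" (3x3 intrinsics, pixels), "R" (3x3) and "t" (3): a world point X has camera coordinates R X + t; the wrist camera has in their place "tool_from_camera" (4x4, takes a point from camera to tool coordinates, whose origin is the TCP and whose axes are the flange's). Camera axes: x right, y down, z forward; pixel columns grow to the right and rows downward; lengths in m; the calibration is good to about 2 mm. A picture is of the moment at which its call begins: read the wrist's pose just before it. camera_info takes no time and is no camera call.
- robot.job_done(): hands the job in, once; it reports no verdict.
The state is a dict: "clock": time; "joint_pos": joint angles; "qvel": joint speeds; "effort": joint torques, N m; "eef_pos": TCP position; "tool_rot": TCP orientation; "wrist_force": force on the tool from outside, world axes, zero at the start; "moment": the same for the moment, N m; "grip_width": finger opening in m.
Only numpy, scipy, OpenCV 4.12 (cv2) and the standard library are available. Lean on these libraries where they do the work, as an engineer would, in place of code of your own. Each camera call takes 0.05 s, during which the arm holds its last target. There are 200 camera calls.

## Working session

There is one attempt and no reset: what is moved stays moved. The work goes in short steps, Python scripts to look and compute and a tool call to move; the robot and the scene stay as the last step left them, time stands still between calls to the robot, and variables do not carry over. Pictures are saved under pics/ and viewed, on a budget of 10 in all, crops included, one or two more only if the job needs it, and the job is handed in when it is done.

Besides the shell and the picture viewer there is one more tool, called after "Emit:" as name(argument=value, ...) on one line, values as JSON. servo_tool: Moves the arm, as the interface text tells. Its arguments: {"type":"object","properties":{"rows":{"type":"array","items":{"type":"array","items":{"type":"number"}}},"gripper":{"type":"number"}},"required":["rows"]}

```bash
mkdir -p pics
cat > h.py <<'E'
import numpy as np,cv2
from workcell import robot,cams
def info(n):
    c=cams.camera_info(n);return np.array(c["intrinsics"]),np.array(c["R"]),np.array(c["t"])
def ray(n,px,z):
    K,R,t=info(n);o=-R.T@t;d=R.T@np.linalg.inv(K)@np.array([px[0],px[1],1.]);return o+d*(z-o[2])/d[2]
def proj(n,X):
    K,R,t=info(n);p=K@(R@np.array(X)+t);return p[:2]/p[2]
E
python3 - <<'E'
from h import *
for n in("scene","top"):
    im=cams.capture(n);np.save(f"pics/{n}0.npy",im)
    cv2.imwrite(f"pics/{n}0.png",cv2.resize(im[:,:,::-1],(800,600),interpolation=cv2.INTER_CUBIC))
    K,R,t=info(n);print(n,K.tolist(),(-R.T@t),R.round(2).tolist())
print(robot.observe())
E
```

```text
scene [[379.3067504860334, 0.0, 254.2291255377509], [0.0, 379.3067504860334, 188.51721902958542], [0.0, 0.0, 1.0]] [1.31077764 0.12961761 0.70766356] [[-0.07, 1.0, 0.01], [0.66, 0.05, -0.75], [-0.75, -0.05, -0.66]]
top [[349.86027504172404, 0.0, 259.10550246351664], [0.0, 349.86027504172404, 187.43354930751804], [0.0, 0.0, 1.0]] [0.52614065 0.08515539 1.05240558] [[0.02, -1.0, 0.01], [-0.99, -0.02, -0.13], [0.13, -0.01, -0.99]]
{'clock': 0.1, 'joint_pos': array([-1.30448472,  0.59202458,  0.04829151,  1.60972459, -0.03329514,
        0.94270574, -0.03372639]), 'qvel': array([-5.28562471e-04, -1.92613161e-03,  1.19045538e-03, -3.76775832e-03,
        4.46550847e-05,  1.05525039e-03, -2.36400172e-04]), 'effort': array([ 4.30086933e-03, -5.49999976e+01,  1.55340750e+00, -1.98825556e+01,
        9.77554038e-03,  3.85683932e-03, -9.07402921e-06]), 'eef_pos': array([0.25496912, 0.67780576, 0.20094555]), 'tool_rot': array([ 1.78904056e-01,  9.83865987e-01, -1.02085010e-03, -1.28666357e-04]), 'wrist_force': array([-0.45038618, -0.11896037, -0.20281767]), 'moment': array([-0.00896602, -0.00985668,  0.02848336]), 'grip_width': 0.08537810155041993}
```

View pics/scene0.png

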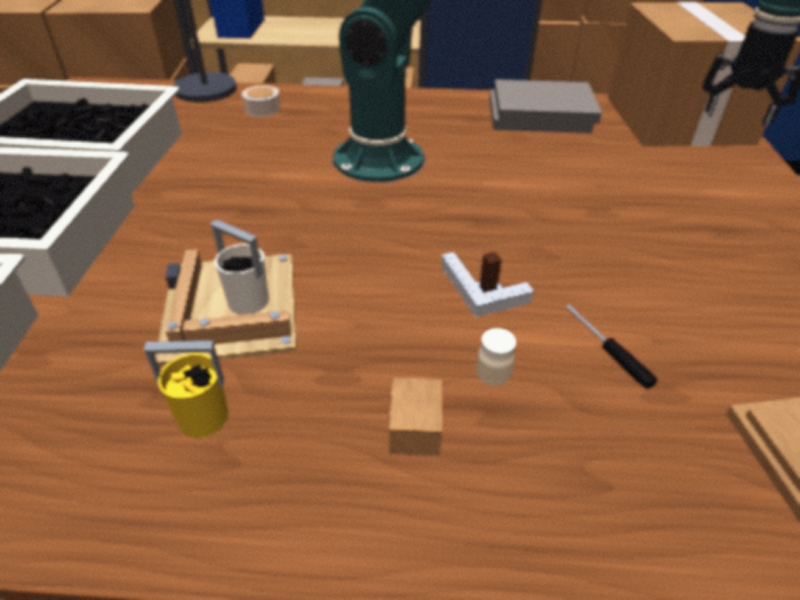

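View pics/top0.png

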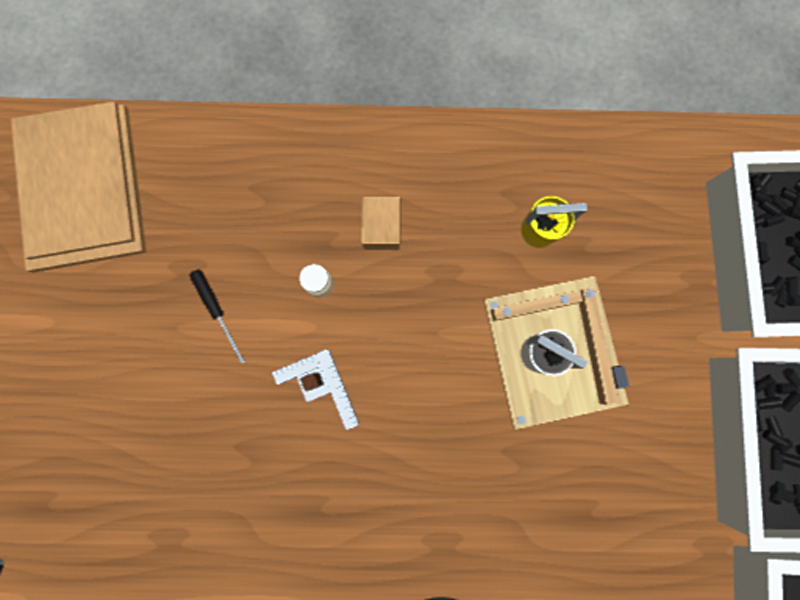

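Scene (800x600): the white canister stands on the jig at (240,275), with its handle from (213,230) to (260,250). The yellow look-alike is at (193,395). The square is at (485,285) with its dark post, the jar at (497,355), the carton at (415,415) and the screwdriver at (615,345).

Top: jig board corners are at about (487,298), (597,277), (628,404) and (516,429). The canister is at (550,352), the yellow can at (552,218), and the square's outer corner at (328,352).

Handle candidates are the white can's bar at top (562,350) and the yellow can's bar at top (562,209). I choose the white one.

```bash
cat > m.py <<'E'
from h import *
s=0.64
T=np.load("pics/top0.npy");H=cv2.cvtColor(T,cv2.COLOR_RGB2HSV)
def px(u,v): u=int(u*s);v=int(v*s);return T[v,u].tolist(),H[v,u].tolist()
for n,p in dict(bench=(450,450),board=(520,390),rail=(600,340),rail2=(530,305),handle=(562,350),handle2=(545,341),white=(340,400),post=(312,381),can=(530,360)).items(): print(n,px(*p))
def win(m,a):
    o=np.zeros_like(m);x0,y0,x1,y1=[int(k*s) for k in a];o[y0:y1,x0:x1]=m[y0:y1,x0:x1];return o
V=H[:,:,2].astype(int);S=H[:,:,1].astype(int)
big=cv2.resize(T[160:290,295:415],(720,780),interpolation=cv2.INTER_CUBIC)
a=cv2.resize(T[170:285,300:415],(400,400),interpolation=cv2.INTER_CUBIC)
b=cv2.resize(T[210:290,160:240],(400,400),interpolation=cv2.INTER_CUBIC)
cv2.imwrite("pics/crop1.png",np.hstack([a,b])[:,:,::-1])
E
python3 m.py
```

```text
bench ([159, 109, 67], [14, 148, 159])
board ([224, 201, 147], [21, 88, 224])
rail ([222, 182, 132], [17, 103, 222])
rail2 ([224, 185, 135], [17, 101, 224])
handle ([169, 186, 198], [102, 37, 198])
handle2 ([168, 182, 195], [104, 35, 195])
white ([224, 235, 243], [103, 20, 243])
post ([98, 65, 43], [12, 143, 98])
can ([143, 146, 139], [43, 12, 146])
```

View pics/crop1.png

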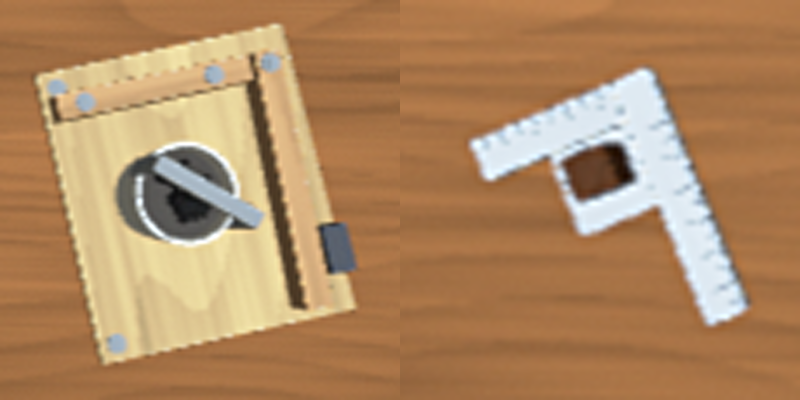

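The left crop confirms the handle as a blue-grey bar from (153,160) to (262,218) over the white can. The board corners are at (37,75), (280,26), (355,307) and (103,363), and the swinging rail leans in. The right crop shows the square with its post top at (600,170).

```bash
cat > m2.py <<'E'
from h import *
from scipy.optimize import least_squares
s=0.64
T=np.load("pics/top0.npy");H=cv2.cvtColor(T,cv2.COLOR_RGB2HSV).astype(int)
V=H[:,:,2];S=H[:,:,1];hh=H[:,:,0]
def win(m,x0,y0,x1,y1):
    o=np.zeros(m.shape,np.uint8);o[y0:y1,x0:x1]=m[y0:y1,x0:x1];return o
def blob(m):
    c=max(cv2.findContours(m,cv2.RETR_EXTERNAL,cv2.CHAIN_APPROX_NONE)[0],key=cv2.contourArea);return c
def rays(n,P,z): return np.array([ray(n,p,z) for p in P])
# board: straight edge lines
m=win((V>185)&(S<125)|(V<90),305,172,408,282)
h=cv2.convexHull(blob(m));
c0=[(300+u/3.478,170+v/3.478) for u,v in[(37,75),(280,26),(355,307),(103,363)]]
P=rays("top",c0,.012)[:,:2];print("board corners eye",P.round(4).tolist(),[np.linalg.norm(P[i]-P[i-1]).round(4) for i in range(4)])
ref=np.array([[135,85],[135,-135],[-115,-135],[-115,85]])/1e3
def tf(p,X): c,q=np.cos(p[2]),np.sin(p[2]);return X@np.array([[c,q],[-q,c]])+p[:2]
r=least_squares(lambda p:(tf(p,ref)-P).ravel(),[.5,-.2,.2]);print("jig",r.x,(r.fun*1e3).round(1))
print("corner",tf(r.x,np.array([[.09,-.09]])), "canister goal",tf(r.x,np.array([[0,.16]])))
# refine with mask edges: points on hull, near board edge
cnt=blob(m)[:,0,:].astype(float);Q=rays("top",cnt,.012)[:,:2];L=tf([0,0,0],(Q-r.x[:2])@np.array([[np.cos(r.x[2]),-np.sin(r.x[2])],[np.sin(r.x[2]),np.cos(r.x[2])]]))
for ax,v in((0,.135),(0,-.115),(1,.085),(1,-.135)):
    k=(abs(L[:,ax]-v)<.008)&(abs(L[:,1-ax]+(.025 if ax else -.01)*(1 if not ax else -1)*0)<.09)
    if k.sum()>5: f=np.polyfit(L[k,1-ax],L[k,ax],1);print("edge",ax,v,k.sum(),f.round(4))
# handle
m=win((hh>90)&(hh<120)&(S>22)&(S<70)&(V>120),342,213,378,238)
c=blob(m);rt=cv2.minAreaRect(c);bx=cv2.boxPoints(rt);B=rays("top",bx,.012+.153)
print("handle",rays("top",[rt[0]],.165),[np.linalg.norm(B[i]-B[i-1]).round(4) for i in range(4)],B[:,:2].round(4).tolist())
C=np.load("pics/scene0.npy");G=cv2.cvtColor(C,cv2.COLOR_RGB2HSV)
e=[proj("scene",x).round(1).tolist() for x in B];print("in scene800",(np.array(e)/s).round().tolist())
# square
m=win((V>190)&(S<45),165,215,235,282);c=blob(m);hl=cv2.convexHull(c)
ap=cv2.approxPolyDP(c,3,True)[:,0];Q=rays("top",ap,.03);print("square poly",ap.tolist(),Q[:,:2].round(4).tolist())
m=win((V<125),190,232,215,255);c=blob(m);rt=cv2.minAreaRect(c);print("post",rt,rays("top",[rt[0]],.09))
E
python3 m2.py
```

```text
board corners eye [[0.6533, -0.0795], [0.7004, -0.2911], [0.4613, -0.3482], [0.4116, -0.1346]] [np.float64(0.248), np.float64(0.2168), np.float64(0.2457), np.float64(0.2193)]
jig [ 0.54130016 -0.19125005  0.22680493] [ 0.4  1.4  2.8 -1.3 -1.7 -0.5 -1.5  0.3]
corner [[ 0.64923314 -0.25870725]] canister goal [[ 0.5053217  -0.03534768]]
edge 0 0.135 58 [-0.0039  0.1348]
edge 0 -0.115 60 [ 0.0016 -0.112 ]
edge 1 0.085 61 [-0.003   0.0838]
edge 1 -0.135 52 [-0.0023 -0.133 ]
handle [[ 0.55370485 -0.17896434  0.165     ]] [np.float64(0.0829), np.float64(0.0115), np.float64(0.083), np.float64(0.0114)] [[0.5689, -0.1397], [0.5788, -0.1455], [0.5386, -0.2181], [0.5287, -0.2122]]
in scene800 [[254.0, 235.0], [249.0, 239.0], [211.0, 222.0], [216.0, 219.0]]
square poly [[174, 238], [178, 245], [203, 237], [207, 246], [193, 249], [196, 256], [211, 250], [221, 274], [228, 271], [209, 224]] [[0.5085, 0.3183], [0.4888, 0.3058], [0.5129, 0.2349], [0.4874, 0.2224], [0.4782, 0.2622], [0.4586, 0.2528], [0.4763, 0.2105], [0.4094, 0.1796], [0.4181, 0.1599], [0.5505, 0.219]]
post ((199.4000244140625, 243.7000274658203), (9.17060375213623, 12.332881927490234), 71.56504821777344) [[0.49549879 0.23513429 0.09      ]]
```

Emit:
servo_tool(rows=[[10, -28.5, 4, 0, 0, -0.057], [10, -28.5, 4, 0, 0, -0.057], [10, -28.5, 4, 0, 0, -0.057], [10, -28.5, 4, 0, 0, -0.057], [10, -28.5, 4, 0, 0, -0.057], [10, -28.5, 4, 0, 0, -0.057], [10, -28.5, 4, 0, 0, -0.057], [10, -28.5, 4, 0, 0, -0.057], [10, -28.5, 4, 0, 0, -0.057], [10, -28.5, 4, 0, 0, -0.057]], gripper=85)

```text
clock: 0.93
eef_pos: [0.3476, 0.3851, 0.2353]
tool_rot: [0.454, 0.891, -0.003, -0.004]
wrist_force: [0.7, -0.2, -0.5]
grip_width: 0.0848
```

Emit:
servo_tool(rows=[[10, -28.5, 0, 0, 0, -0.057], [10, -28.5, 0, 0, 0, -0.057], [10, -28.5, 0, 0, 0, -0.057], [10, -28.5, 0, 0, 0, -0.057], [10, -28.5, 0, 0, 0, -0.057], [10, -28.5, 0, 0, 0, -0.057], [10, -28.5, 0, 0, 0, -0.057], [10, -28.5, 0, 0, 0, -0.057], [10, -28.5, 0, 0, 0, -0.057], [10, -28.5, 0, 0, 0, -0.057]])

```text
clock: 1.77
eef_pos: [0.4473, 0.0841, 0.235]
tool_rot: [0.696, 0.718, -0.002, -0.006]
wrist_force: [-0.8, 0.1, 0.4]
grip_width: 0.0849
```

Emit:
servo_tool(rows=[[10.7, -26.3, 0, 0, 0, -0.054], [10.7, -26.3, 0, 0, 0, -0.054], [10.7, -26.3, 0, 0, 0, -0.054], [10.7, -26.3, 0, 0, 0, -0.054], [10.7, -26.3, 0, 0, 0, -0.054], [10.7, -26.3, 0, 0, 0, -0.054], [10.7, -26.3, 0, 0, 0, -0.054], [10.7, -26.3, 0, 0, 0, -0.054], [10, -24, 0, 0, 0, -0.054], [0, 0, 0, 0, 0, 0]])

```text
clock: 2.6
eef_pos: [0.5434, -0.1693, 0.2336]
tool_rot: [0.857, 0.515, -0.002, -0.006]
wrist_force: [0.4, -0.8, -0.0]
grip_width: 0.0852
```

```bash
cat >> h.py <<'E'
from scipy.spatial.transform import Rotation as Ro
def wpose():
    o=robot.observe();M=np.eye(4);M[:3,:3]=Ro.from_quat(o["tool_rot"]).as_matrix();M[:3,3]=o["eef_pos"]
    c=cams.camera_info("wrist");return M@np.array(c["tool_from_camera"]),np.array(c["intrinsics"]),o
def wray(W,K,p,z):
    d=W[:3,:3]@np.linalg.inv(K)@np.array([p[0],p[1],1.]);o=W[:3,3];return o+d*(z-o[2])/d[2]
def wproj(W,K,X):
    p=K@(np.linalg.inv(W)@np.append(X,1))[:3];return p[:2]/p[2]
def shot(f):
    W,K,o=wpose();im=cams.capture("wrist");np.savez(f"pics/{f}.npz",im=im,W=W,K=K)
    cv2.imwrite(f"pics/{f}.png",cv2.resize(im[:,:,::-1],(800,600),interpolation=cv2.INTER_CUBIC));return im,W,K,o
def yawy(o):
    y=Ro.from_quat(o["tool_rot"]).as_matrix()[:,1];return np.arctan2(y[1],y[0])
E
python3 -c "
from h import *
im,W,K,o=shot('w1');print(o['eef_pos'],o['tool_rot'],yawy(o),o['joint_pos'],W.round(3).tolist(),K.tolist())
print(wproj(W,K,[.5537,-.179,.165])/.64)"
```

```text
[ 0.54341226 -0.16927582  0.233608  ] [ 0.85705333  0.51519116 -0.00204507 -0.00578611] -0.48829756277915554 [-0.25167541  0.42580977  0.65248578  1.94604267 -0.33400454  0.88960305
  0.08614731] [[0.883, -0.442, -0.156, 0.582], [-0.469, -0.841, -0.269, -0.1], [-0.012, 0.311, -0.95, 0.407], [0.0, 0.0, 0.0, 1.0]] [[325.0260719082834, 0.0, 255.69199824901625], [0.0, 325.0260719082834, 192.60860242735785], [0.0, 0.0, 1.0]]
[429.51870249 308.01530012]
```

View pics/w1.png

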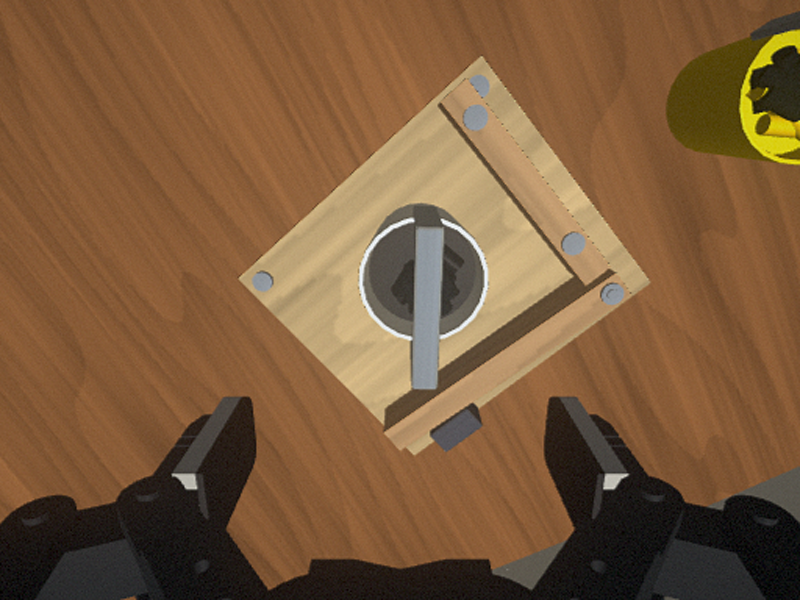

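The handle runs from (429,226) to (424,389) in the wrist view. Its middle at (427,307) agrees with the predicted (429.5,308).

```bash
python3 -c "
from h import *
d=np.load('pics/w1.npz');W,K=d['W'],d['K'];s=.64
a=wray(W,K,np.array([429,226])*s,.165);b=wray(W,K,np.array([424,389])*s,.165);v=b-a
print(a,b,(a+b)/2,np.linalg.norm(v),np.arctan2(-v[0],v[1])-np.pi*0, np.arctan2(v[1],v[0]))
P=np.array([wray(W,K,np.array(p)*s,.012)[:2] for p in [(240,277),(483,56),(650,281)]]);print(P, [np.linalg.norm(P[i]-P[i-1]) for i in (1,2)])
o=robot.observe();R=Ro.from_quat(o['tool_rot']).as_matrix();print('tilt z',R[:,2],yawy(o),'fix rotvec',(Ro.from_rotvec(np.cross(R[:,2],[0,0,-1]))).as_rotvec())
"
```

```text
[ 0.57224674 -0.14193708  0.165     ] [ 0.53051229 -0.21818429  0.165     ] [ 0.55137952 -0.18006068  0.165     ] 0.08692181090962633 2.6407807997873447 -2.071608180597345
[[ 0.41222441 -0.13387441]
 [ 0.65436597 -0.07881863]
 [ 0.70284142 -0.29074232]] [np.float64(0.24832171608196096), np.float64(0.21739714405348604)]
tilt z [-0.01168926  0.01043622 -0.99987722] -0.48542502630998663 fix rotvec [-0.01043622 -0.01168926 -0.        ]
```

Emit:
servo_tool(rows=[[4, -5, 0, -0.005, -0.006, -0.008], [4, -5.5, 0, -0.005, -0.006, -0.008], [0, 0, -11, 0, 0, 0], [0, 0, -11, 0, 0, 0], [0, 0, -11, 0, 0, 0], [0, 0, -11, 0, 0, 0], [0, 0, -11, 0, 0, 0], [0, 0, -11, 0, 0, 0], [0, 0, -11, 0, 0, 0], [0, 0, 0, 0, 0, 0]])

```text
clock: 3.48
eef_pos: [0.5473, -0.1691, 0.1448]
tool_rot: [0.858, 0.513, -0.001, -0.004]
wrist_force: [-1.5, 0.7, -1.1]
grip_width: 0.0853
```

Emit:
servo_tool(rows=[[4, -10, -3, -0.004, -0.006, -0.01], [1, -4, -1, 0, 0, 0], [0, 0, 0, 0, 0, 0], [0, 0, 0, 0, 0, 0], [0, 0, 0, 0, 0, 0], [0, 0, 0, 0, 0, 0], [0, 0, 0, 0, 0, 0], [0, 0, 0, 0, 0, 0], [0, 0, 0, 0, 0, 0], [0, 0, 0, 0, 0, 0]])

```text
clock: 4.32
eef_pos: [0.5544, -0.1863, 0.1419]
tool_rot: [0.861, 0.508, 0.002, 0.001]
wrist_force: [-0.2, 1.0, -0.1]
grip_width: 0.0853
```

Emit:
servo_tool(rows=[[-3, 6, -1, 0, 0, 0], [0, 0, 0, 0, 0, 0], [0, 0, 0, 0, 0, 0], [0, 0, 0, 0, 0, 0], [0, 0, 0, 0, 0, 0], [0, 0, 0, 0, 0, 0], [0, 0, 0, 0, 0, 0], [0, 0, 0, 0, 0, 0], [0, 0, 0, 0, 0, 0], [0, 0, 0, 0, 0, 0]])

```text
clock: 5.15
eef_pos: [0.5511, -0.179, 0.1408]
tool_rot: [0.861, 0.509, 0.002, 0.001]
wrist_force: [-0.2, 0.0, 0.2]
grip_width: 0.0848
```

Emit:
servo_tool(rows=[[0, 0, 0, 0, 0, 0], [0, 0, 0, 0, 0, 0], [0, 0, 0, 0, 0, 0], [0, 0, 0, 0, 0, 0], [0, 0, 0, 0, 0, 0], [0, 0, 0, 0, 0, 0], [0, 0, 0, 0, 0, 0], [0, 0, 0, 0, 0, 0], [0, 0, 0, 0, 0, 0], [0, 0, 0, 0, 0, 0]], gripper=0)

```text
clock: 5.98
eef_pos: [0.5511, -0.1792, 0.1408]
tool_rot: [0.861, 0.508, 0.002, 0.001]
wrist_force: [-0.2, 0.9, -0.7]
grip_width: 0.0001
```

Run:
```python
from h import *
im,W,K,o=shot('w2')
S=cams.capture("scene");
a=cv2.resize(im,(400,300));b=cv2.resize(S[100:250,80:280],(400,300),interpolation=cv2.INTER_CUBIC)
cv2.imwrite("pics/c2.png",np.hstack([a,b])[:,:,::-1]);print(o)
```

```text
{'clock': 5.9833, 'joint_pos': array([-0.16202336,  0.54868076,  0.56379828,  2.01231345, -0.45129264,
        0.69998805,  0.18257032]), 'qvel': array([-0.00043448,  0.00017458, -0.00200803,  0.00142185,  0.00219657,
       -0.00143916,  0.00020472]), 'effort': array([ 7.53402510e-04, -4.26603484e+01,  6.88708663e+00, -1.43185750e+01,
        4.52119693e-04, -7.18029187e-03,  1.10572688e-05]), 'eef_pos': array([ 0.55107927, -0.17919344,  0.14079139]), 'tool_rot': array([8.61089191e-01, 5.08449317e-01, 2.07158175e-03, 6.37640651e-04]), 'wrist_force': array([-0.23660154,  0.91349522, -0.67115041]), 'moment': array([0.00396132, 0.04446278, 0.01290199]), 'grip_width': 9.879544805034012e-05}
```

View pics/c2.png

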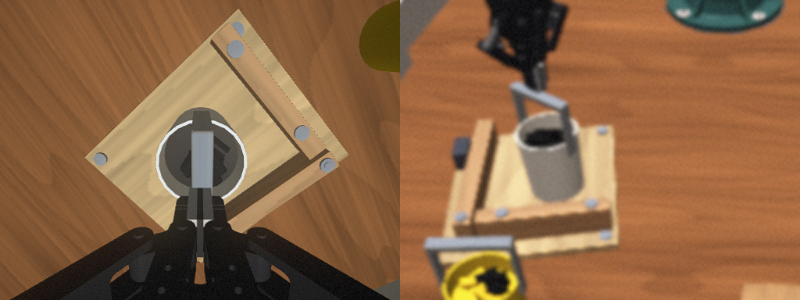

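```bash
python3 -c "
from h import *
d=np.load('pics/w2.npz');W,K=d['W'],d['K'];t=np.array([.5511,-.1792,.1408])
print('tool_from_cam',np.array(cams.camera_info('wrist')['tool_from_camera']).round(4).tolist())
c=lambda p:((p[0]-80)*2+400,(p[1]-100)*2)
for n,X in dict(tcp=t,grasp=t+[0,0,.019],hm=[.5515,-.18,.165],ha=[.5722,-.1419,.165],hb=[.5305,-.2182,.165],rim=[.5515,-.18,.107]).items(): print(n,'wrist400',wproj(W,K,X)/512*400,'scenecrop',c(proj('scene',X)))
"
```

```text
tool_from_cam [[-0.0, -0.9496, -0.3133, 0.0795], [1.0, 0.0001, -0.0004, -0.0005], [0.0004, -0.3133, 0.9496, -0.1732], [0.0, 0.0, 0.0, 1.0]]
tcp wrist400 [200.54646042 178.96529091] scenecrop (np.float64(541.1950160443616), np.float64(107.30127504597226))
grasp wrist400 [200.70835686 190.71250206] scenecrop (np.float64(538.5426821142312), np.float64(94.91311377739703))
hm wrist400 [201.88080885 195.06411764] scenecrop (np.float64(537.0811979432027), np.float64(91.62224834352799))
ha wrist400 [201.61107923 130.62753503] scenecrop (np.float64(563.215338077339), np.float64(102.69470761014935))
hb wrist400 [201.80697709 250.13321961] scenecrop (np.float64(511.88146214778294), np.float64(80.8117169102614))
rim wrist400 [201.16700882 163.3447087 ] scenecrop (np.float64(545.0528989764566), np.float64(128.7174482134127))
```

Run:
```python
from h import *
im=np.load('pics/w2.npz')['im'];S=cams.capture("scene");T=cams.capture("top")
a=cv2.resize(im[190:350,190:330],(420,480),interpolation=cv2.INTER_CUBIC);b=cv2.resize(S[105:185,115:175],(360,480),interpolation=cv2.INTER_CUBIC)
cv2.imwrite("pics/c3.png",np.hstack([a,b])[:,:,::-1])
```

```text
(no output)
```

View pics/c3.png

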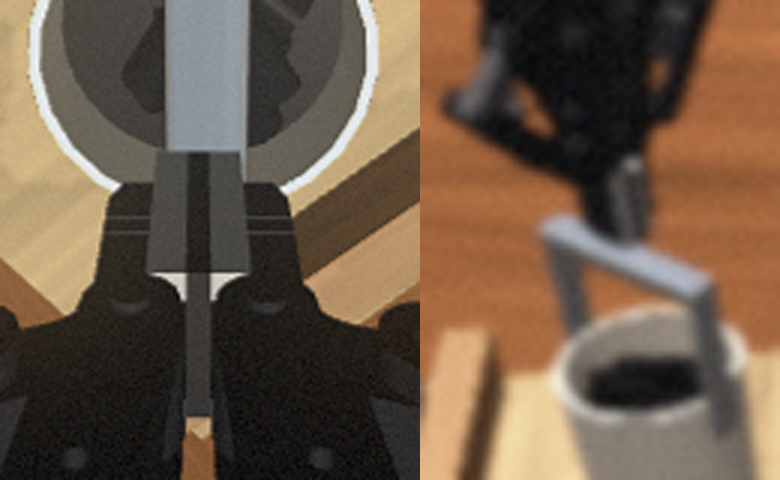

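Handle ends at the predicted wrist pixels, but the scene view puts the finger tips above the bar, and the jaws read 0. I'll check the TCP-to-tip relation numerically.

Run:
```python
from h import *
print('start TCP in scene800',proj('scene',[.255,.678,.201])/.64, 'open tip 13 back',proj('scene',[.255,.678,.214])/.64,proj('scene',[.255,.678,.24])/.64)
d=np.load('pics/w2.npz');W,K=d['W'],d['K'];C=np.linalg.inv(np.array(cams.camera_info('wrist')['tool_from_camera']))
def tp(X): p=K@(C@np.append(X,1))[:3];p=p[:2]/p[2];return ((p-190)*3).round()
for z in (0,-.01,-.019,-.03,-.045): print(z,tp([0.011,0,z]),tp([-.011,0,z]),tp([.011,.005,z]))
w=np.load('pics/w1.npz');K=w['K']
def t8(X): p=K@(C@np.append(X,1))[:3];return (p[:2]/p[2]/.64).round()
for z in(0,-.013,-.03,-.04): print('open',z,t8([.011,.0425,z]),t8([-.011,.0425,z]))
```

```text
start TCP in scene800 [727.2798501  140.18921715] open tip 13 back [729.91094673 133.67846069] [735.29888911 120.34577645]
0 [200.  64.] [200. 168.] [226.  64.]
-0.01 [200.  85.] [200. 193.] [228.  85.]
-0.019 [200. 105.] [200. 218.] [229. 105.]
-0.03 [201. 133.] [200. 252.] [231. 133.]
-0.045 [201. 177.] [201. 305.] [235. 177.]
open 0 [517. 330.] [513. 384.]
open -0.013 [525. 344.] [521. 402.]
open -0.03 [538. 366.] [533. 428.]
open -0.04 [547. 381.] [541. 446.]
```

The numbers show the finger tips sit about 25–30 mm short of the reported TCP along the tool axis, so the jaws closed just above the bar. Nothing was touched. I'll open, go 25 mm lower and close again.

Emit:
servo_tool(rows=[[0, 0, 2, 0, 0, 0], [0, 0, 0, 0, 0, 0], [0, 0, 0, 0, 0, 0], [0, 0, 0, 0, 0, 0], [0, 0, 0, 0, 0, 0], [0, 0, 0, 0, 0, 0], [0, 0, -7, 0, 0, 0], [0, 0, -7, 0, 0, 0], [0, 0, -7, 0, 0, 0], [0, 0, -7, 0, 0, 0]], gripper=85)

```text
clock: 7.02
eef_pos: [0.5522, -0.1795, 0.1139]
tool_rot: [0.861, 0.509, 0.003, 0.002]
wrist_force: [-0.1, -0.4, -0.6]
grip_width: 0.0845
```

Emit:
servo_tool(rows=[[0, 0, 0, 0, 0, 0], [0, 0, 0, 0, 0, 0], [0, 0, 0, 0, 0, 0], [0, 0, 0, 0, 0, 0], [0, 0, 0, 0, 0, 0], [0, 0, 0, 0, 0, 0], [0, 0, 0, 0, 0, 0], [0, 0, 0, 0, 0, 0], [0, 0, 0, 0, 0, 0], [0, 0, 0, 0, 0, 0]], gripper=0)

```text
clock: 7.85
eef_pos: [0.5506, -0.1791, 0.1111]
tool_rot: [0.861, 0.508, 0.002, 0.0]
wrist_force: [0.5, -0.6, -1.2]
grip_width: 0.0128
```

Emit:
servo_tool(rows=[[0, 0, 6, 0, 0, 0], [0, 0, 8, 0, 0, 0], [0, 0, 8, 0, 0, 0], [0, 0, 8, 0, 0, 0], [0, 0, 8, 0, 0, 0], [0, 0, 8, 0, 0, 0], [0, 0, 8, 0, 0, 0], [0, 0, 8, 0, 0, 0], [0, 0, 8, 0, 0, 0], [0, 0, 0, 0, 0, 0]])

```text
clock: 8.68
eef_pos: [0.5492, -0.1785, 0.1891]
tool_rot: [0.861, 0.508, 0.001, -0.0]
wrist_force: [0.5, 0.5, -2.4]
grip_width: 0.0127
```

Emit:
servo_tool(rows=[[0, 0, 0, 0, 0, 0], [-2, 8, 0, 0, 0, 0], [-4, 14, 0, 0, 0, 0], [-5, 17, 0, 0, 0, 0], [-5, 17, 0, 0, 0, 0], [-5, 17, 0, 0, 0, 0], [-5, 17, 0, 0, 0, 0], [-5, 17, 0, 0, 0, 0], [-5, 17, 0, 0, 0, 0], [-3, 9, 0, 0, 0, 0]])

```text
clock: 9.52
eef_pos: [0.5037, -0.039, 0.1864]
tool_rot: [0.862, 0.506, -0.002, -0.002]
wrist_force: [-1.0, 0.5, -2.5]
grip_width: 0.0129
```

Run:
```python
from h import *
S=cams.capture("scene");im,W,K,o=shot('w3');print(o['eef_pos'],o['wrist_force'])
b=cv2.resize(S[90:270,80:280],(444,400),interpolation=cv2.INTER_CUBIC);a=cv2.resize(im,(356,267));a=np.vstack([a,np.zeros((133,356,3),np.uint8)])
cv2.imwrite("pics/c4.png",np.hstack([b,a])[:,:,::-1])
```

```text
[ 0.5028368  -0.03737443  0.18607778] [-0.89695594  2.7920842  -2.87686786]
```

View pics/c4.png

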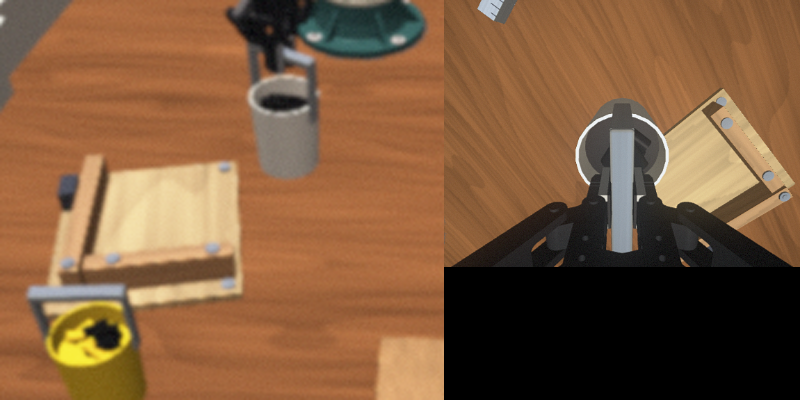

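The canister hangs upright at scene crop (285,125), clear of the board. The board is empty, with the swinging rail leaning in. Now I lower it.

Emit:
servo_tool(rows=[[3, 1, -8, 0, 0, 0], [1, 1, -10, 0, 0, 0], [0, 0, -10, 0, 0, 0], [0, 0, -10, 0, 0, 0], [0, 0, -10, 0, 0, 0], [0, 0, -10, 0, 0, 0], [0, 0, -8, 0, 0, 0], [0, 0, -6, 0, 0, 0], [0, 0, -2, 0, 0, 0], [0, 0, 0, 0, 0, 0]])

```text
clock: 10.45
eef_pos: [0.5093, -0.0443, 0.1029]
tool_rot: [0.864, 0.503, -0.003, 0.001]
wrist_force: [0.5, 0.1, -3.6]
grip_width: 0.0126
```

Emit:
servo_tool(rows=[[0, 0, -1, 0, 0, 0], [0, 0, -1, 0, 0, 0], [0, 0, -1, 0, 0, 0], [0, 0, -1, 0, 0, 0], [0, 0, -1, 0, 0, 0], [0, 0, -1, 0, 0, 0], [0, 0, 0, 0, 0, 0], [0, 0, 0, 0, 0, 0], [0, 0, 0, 0, 0, 0], [0, 0, 0, 0, 0, 0]])

```text
clock: 11.28
eef_pos: [0.5121, -0.0449, 0.0993]
tool_rot: [0.864, 0.503, -0.0, 0.002]
wrist_force: [-0.2, 0.7, -2.4]
grip_width: 0.0126
```

Emit:
servo_tool(rows=[[0, 0, -1, 0, 0, 0], [0, 0, -1, 0, 0, 0], [0, 0, -1, 0, 0, 0], [0, 0, -1, 0, 0, 0], [0, 0, 0, 0, 0, 0], [0, 0, 0, 0, 0, 0], [0, 0, 0, 0, 0, 0], [0, 0, 0, 0, 0, 0], [0, 0, 0, 0, 0, 0], [0, 0, 0, 0, 0, 0]])

```text
clock: 12.12
eef_pos: [0.5136, -0.0461, 0.099]
tool_rot: [0.864, 0.503, 0.002, 0.002]
wrist_force: [-0.1, 0.8, -0.0]
grip_width: 0.0129
```

Contact: the force fell to 0 at the expected height. I'll release and then rise.

Emit:
servo_tool(rows=[[0, 0, 0, 0, 0, 0], [0, 0, 0, 0, 0, 0], [0, 0, 0, 0, 0, 0], [0, 0, 0, 0, 0, 0], [0, 0, 0, 0, 0, 0], [0, 0, 0, 0, 0, 0], [0, 0, 0, 0, 0, 0], [0, 0, 0, 0, 0, 0], [0, 0, 0, 0, 0, 0], [0, 0, 0, 0, 0, 0]], gripper=85)

```text
clock: 12.95
eef_pos: [0.5149, -0.0461, 0.0991]
tool_rot: [0.864, 0.503, 0.002, 0.003]
wrist_force: [1.1, 0.4, 0.6]
grip_width: 0.0852
```

Emit:
servo_tool(rows=[[0, 0, 10, 0, 0, 0], [0, 0, 14, 0, 0, 0], [0, 0, 14, 0, 0, 0], [0, 0, 14, 0, 0, 0], [0, 0, 14, 0, 0, 0], [0, 0, 14, 0, 0, 0], [0, 0, 14, 0, 0, 0], [0, 0, 14, 0, 0, 0], [0, 0, 14, 0, 0, 0], [0, 0, 0, 0, 0, 0]])

```text
clock: 13.78
eef_pos: [0.5127, -0.0476, 0.2314]
tool_rot: [0.865, 0.501, 0.002, 0.002]
wrist_force: [0.5, 0.3, 0.7]
grip_width: 0.0848
```

Emit:
servo_tool(rows=[[-1, 10, 0, 0, 0, 0.047], [-1, 15, 0, 0, 0, 0.047], [-1, 15, 0, 0, 0, 0.047], [-1, 15, 0, 0, 0, 0.047], [-1, 15, 0, 0, 0, 0.047], [-1, 15, 0, 0, 0, 0.047], [-1, 15, 0, 0, 0, 0.047], [-1, 15, 0, 0, 0, 0.047], [-1, 15, 0, 0, 0, 0.047], [-1, 15, 0, 0, 0, 0.047]])

```text
clock: 14.62
eef_pos: [0.4973, 0.1127, 0.2287]
tool_rot: [0.708, 0.707, -0.0, 0.0]
wrist_force: [0.5, -0.1, 0.3]
grip_width: 0.0847
```

Emit:
servo_tool(rows=[[-1, 15, 0, 0, 0, 0.047], [-1, 15, 0, 0, 0, 0.047], [-1, 15, 0, 0, 0, 0.047], [-1, 15, 0, 0, 0, 0.047], [-1, 15, 0, 0, 0, 0.047], [-1, 15, 0, 0, 0, 0.047], [-1, 15, 0, 0, 0, 0.047], [-1, 15, 0, 0, 0, 0.047], [-1, 10, 0, 0, 0, 0.047], [0, 0, 0, 0, 0, 0]])

```text
clock: 15.45
eef_pos: [0.4865, 0.2628, 0.2285]
tool_rot: [0.52, 0.854, 0.001, -0.0]
wrist_force: [-0.4, -0.9, -0.2]
grip_width: 0.0849
```

Run:
```python
from h import *
im,W,K,o=shot('w4');print(o['eef_pos'],o['tool_rot'],yawy(o),o['joint_pos'])
T=cams.capture("top");np.save("pics/top1.npy",T);S=cams.capture("scene");np.save("pics/scene1.npy",S)
a=cv2.resize(im,(480,360));b=cv2.resize(T[150:290,270:415],(320,309),interpolation=cv2.INTER_CUBIC);b=np.vstack([b,np.zeros((51,320,3),np.uint8)])
cv2.imwrite("pics/c5.png",np.hstack([a,b])[:,:,::-1])
```

```text
[0.48653093 0.26284534 0.22852618] [ 5.19770215e-01  8.54305539e-01  9.84583189e-04 -1.84340703e-05] 0.47763094782328974 [-0.86515481  0.35996925  0.37712655  1.986631   -0.17894783  0.82467626
  0.08941929]
```

View pics/c5.png

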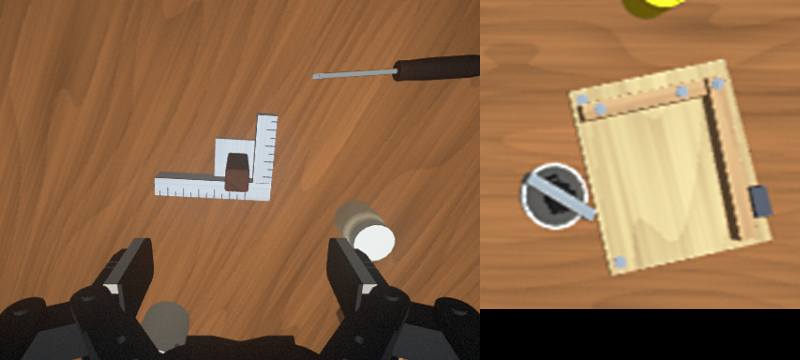

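Wrist view: the square's L has its outer corner at (270,200), with the post at (237,172) and the jar at (370,240). In the top crop the canister stands beside the board at (552,195), and the board is empty.

```bash
cat > m3.py <<'E'
from h import *
d=np.load('pics/w4.npz');im,W,K=d['im'],d['W'],d['K'];H=cv2.cvtColor(im,cv2.COLOR_RGB2HSV).astype(int);V,S=H[:,:,2],H[:,:,1]
m=np.zeros(V.shape,np.uint8);m[110:220,155:305]=((V>150)&(S<50))[110:220,155:305]
c=max(cv2.findContours(m,cv2.RETR_EXTERNAL,cv2.CHAIN_APPROX_NONE)[0],key=cv2.contourArea)
ap=cv2.approxPolyDP(c,3,True)[:,0]
Q=np.array([wray(W,K,p+.0,.03) for p in ap])[:,:2];print(ap.tolist(),Q.round(4).tolist())
pts=c[:,0,:].astype(float);G=np.array([wray(W,K,p,.03) for p in pts])[:,:2]
# outer edge lines: bottom row edge (long leg outer) and right edge (short leg outer)
def line(k):
    vx,vy,x,y=cv2.fitLine(G[k].astype(np.float32),cv2.DIST_HUBER,0,.001,.001).ravel();return np.array([x,y]),np.array([vx,vy])
x0,x1,y0,y1=pts[:,0].min(),pts[:,0].max(),pts[:,1].min(),pts[:,1].max()
bot=np.array([p[1]>=pts[pts[:,0]==p[0],1].max() and x0+8<p[0]<x1-12 for p in pts])
rgt=np.array([p[0]>=pts[pts[:,1]==p[1],0].max() and y0+8<p[1]<y1-10 for p in pts])
p,u=line(bot);q,v=line(rgt);s=np.linalg.solve(np.c_[u,-v],q-p);C=p+u*s[0]
if u[0]<0:u=-u
if v[1]<0:v=-v
yx=np.arctan2(u[1],u[0]);yy=np.arctan2(-v[0],v[1]);print('corner',C,'yaw',yx,yy);y=(yx*.6+yy*.4)
R=np.array([[np.cos(y),-np.sin(y)],[np.sin(y),np.cos(y)]]);post=C+R@[-.045,.045];print('post',post)
print('post top corners predicted',[(wproj(W,K,np.append(post+R@[a,b],.09))/512*480).round().tolist() for a in(-.013,.013) for b in(-.013,.013)])
m=np.zeros(V.shape,np.uint8);m[150:215,230:275]=((V<110)&(S>60))[150:215,230:275];x,yb,w,h=cv2.boundingRect(max(cv2.findContours(m,0,1)[0],key=cv2.contourArea));print('dark box480',np.array([x,yb,x+w,yb+h])/512*480)
J=ray("top",(315*.64,279*.64),.075);print('jar',J, 'in sq axes from post',R.T@(J[:2]-post))
o=robot.observe();print(o['eef_pos'],yawy(o))
E
python3 m3.py
```

```text
[[295, 124], [275, 123], [271, 158], [271, 150], [230, 148], [229, 187], [239, 187], [244, 162], [264, 164], [266, 189], [271, 170], [270, 194], [265, 195], [263, 205], [241, 204], [236, 193], [165, 190], [165, 207], [228, 207], [235, 211], [236, 206], [237, 211], [287, 213], [291, 165], [286, 164], [292, 162], [293, 148], [288, 147], [293, 146]] [[0.5069, 0.3178], [0.4864, 0.3084], [0.5013, 0.2711], [0.4969, 0.2793], [0.4538, 0.2597], [0.4734, 0.2168], [0.484, 0.2223], [0.4756, 0.2524], [0.4974, 0.261], [0.5139, 0.235], [0.5081, 0.2584], [0.5211, 0.2316], [0.5164, 0.2277], [0.5202, 0.2152], [0.4958, 0.2041], [0.4842, 0.2139], [0.4068, 0.1782], [0.4151, 0.1579], [0.4835, 0.1933], [0.4934, 0.1925], [0.4916, 0.1989], [0.4955, 0.1936], [0.5513, 0.2195], [0.5261, 0.2745], [0.5203, 0.2728], [0.5254, 0.2781], [0.5183, 0.293], [0.5126, 0.2914], [0.5172, 0.2951]]
corner [0.5511743  0.21884927] yaw 0.42134696 0.41969308
post [0.49172049 0.24154831]
post top corners predicted [[223.0, 190.0], [224.0, 167.0], [247.0, 192.0], [249.0, 169.0]]
dark box480 [225.    168.75  249.375 191.25 ]
jar [0.67657794 0.2385879  0.075     ] in sq axes from post [ 0.1675306  -0.07819552]
[0.4869698  0.25883617 0.22853126] 0.47036382114438074
```

Emit:
servo_tool(rows=[[3, -10, -5, 0, 0, -0.03], [2, -7, -10, 0, 0, -0.02], [0, 0, -20, 0, 0, 0], [0, 0, -20, 0, 0, 0], [0, 0, -20, 0, 0, 0], [0, 0, -20, 0, 0, 0], [0, 0, -12, 0, 0, 0], [0, 0, 0, 0, 0, 0], [0, 0, 0, 0, 0, 0], [0, 0, 0, 0, 0, 0]])

```text
clock: 16.43
eef_pos: [0.4949, 0.2204, 0.1141]
tool_rot: [0.56, 0.829, -0.004, 0.004]
wrist_force: [0.4, 0.8, 0.4]
grip_width: 0.0852
```

```bash
cat > st.py <<'E'
from h import *
import sys
o=robot.observe();R=Ro.from_quat(o['tool_rot']).as_matrix();print('p',(o['eef_pos']*1e3).round(1),'yawy',yawy(o).round(4),'fix',np.cross(R[:,2],[0,0,-1]).round(4),'F',o['wrist_force'].round(2),'M',o['moment'].round(3),'w',round(o['grip_width']*1e3,1),round(o['clock'],2))
E
python3 st.py
```

```text
p [494.9 220.4 114.1] yawy 0.3822 fix [0.0102 0.0021 0.    ] F [0.45 0.76 0.35] M [-0.027  0.017 -0.042] w 85.2 16.43
```

Emit:
servo_tool(rows=[[-3, 18, -10, 0.008, 0.002, 0.034], [0, 0, -15, 0, 0, 0], [0, 0, -15, 0, 0, 0], [0, 0, -12, 0, 0, 0], [0, 0, 0, 0, 0, 0], [0, 0, 0, 0, 0, 0], [0, 0, 0, 0, 0, 0], [0, 0, 0, 0, 0, 0], [0, 0, 0, 0, 0, 0], [0, 0, 0, 0, 0, 0]])

```text
clock: 17.27
eef_pos: [0.4978, 0.247, 0.0667]
tool_rot: [0.543, 0.84, 0.008, 0.004]
wrist_force: [-0.0, -0.2, 0.3]
grip_width: 0.0852
```

```bash
python3 st.py
```

```text
p [497.8 247.   66.7] yawy 0.4233 fix [-0.0104  0.0151  0.    ] F [-0.01 -0.18  0.28] M [0.006 0.016 0.028] w 85.2 17.27
```

Emit:
servo_tool(rows=[[-6, -5, 0, -0.01, 0.014, 0], [0, 0, 0, 0, 0, 0], [0, 0, 0, 0, 0, 0], [0, 0, -10, 0, 0, 0], [0, 0, -10, 0, 0, 0], [0, 0, -10, 0, 0, 0], [0, 0, 0, 0, 0, 0], [0, 0, 0, 0, 0, 0], [0, 0, 0, 0, 0, 0], [0, 0, 0, 0, 0, 0]])

```text
clock: 18.1
eef_pos: [0.491, 0.241, 0.0333]
tool_rot: [0.543, 0.84, -0.001, -0.0]
wrist_force: [-0.2, -1.4, 0.9]
grip_width: 0.0851
```

```bash
python3 st.py
```

```text
p [491.  241.   33.3] yawy 0.4228 fix [ 0.001  -0.0008  0.    ] F [-0.21 -1.4   0.85] M [ 0.038 -0.058  0.006] w 85.1 18.1
```

Emit:
servo_tool(rows=[[0, 0, -5, 0, 0, 0], [0, 0, -5, 0, 0, 0], [0, 0, -5, 0, 0, 0], [0, 0, -2, 0, 0, 0], [0, 0, 0, 0, 0, 0], [0, 0, 0, 0, 0, 0], [0, 0, 0, 0, 0, 0], [0, 0, 0, 0, 0, 0], [0, 0, 0, 0, 0, 0], [0, 0, 0, 0, 0, 0]])

```text
clock: 18.93
eef_pos: [0.4918, 0.2413, 0.0152]
tool_rot: [0.543, 0.84, 0.0, 0.0]
wrist_force: [0.1, 0.5, 1.1]
grip_width: 0.0848
```

```bash
python3 st.py
```

```text
p [491.8 241.3  15.2] yawy 0.4227 fix [0.0001 0.0009 0.    ] F [0.09 0.54 1.14] M [0.045 0.002 0.006] w 84.8 18.93
```

Emit:
servo_tool(rows=[[0, 0, 0, 0, 0, 0], [0, 0, 0, 0, 0, 0], [0, 0, 0, 0, 0, 0], [0, 0, 0, 0, 0, 0], [0, 0, 0, 0, 0, 0], [0, 0, 0, 0, 0, 0], [0, 0, 0, 0, 0, 0], [0, 0, 0, 0, 0, 0], [0, 0, 0, 0, 0, 0], [0, 0, 0, 0, 0, 0]], gripper=0)

```text
clock: 19.77
eef_pos: [0.4929, 0.2419, 0.016]
tool_rot: [0.543, 0.84, 0.001, 0.001]
wrist_force: [-0.1, -0.2, 0.4]
grip_width: 0.0254
```

```bash
python3 st.py
```

```text
p [492.9 241.9  16. ] yawy 0.4229 fix [-0.0009  0.0028  0.    ] F [-0.11 -0.21  0.41] M [-0.014  0.035 -0.   ] w 25.4 19.77
```

Emit:
servo_tool(rows=[[0, 0, 8, 0, 0, 0], [0, 0, 15, 0, 0, 0], [0, 0, 22, 0, 0, 0], [0, 0, 25, 0, 0, 0], [0, 0, 25, 0, 0, 0], [0, 0, 25, 0, 0, 0], [0, 0, 25, 0, 0, 0], [0, 0, 25, 0, 0, 0], [0, 0, 20, 0, 0, 0], [0, 0, 10, 0, 0, 0]])

```text
clock: 20.6
eef_pos: [0.4797, 0.2358, 0.2195]
tool_rot: [0.543, 0.839, -0.009, -0.005]
wrist_force: [0.5, -0.2, -3.4]
grip_width: 0.0255
```

Emit:
servo_tool(rows=[[1, -8, 0, 0, 0, -0.01], [3, -15, 0, 0, 0, -0.01], [3.5, -20, 0, 0, 0, -0.01], [3.5, -22, 0, 0, 0, -0.01], [3.5, -22, 0, 0, 0, -0.01], [3.5, -22, 0, 0, 0, -0.01], [3.5, -22, 0, 0, 0, -0.01], [3.5, -22, 0, 0, 0, -0.01], [3.5, -22, 0, 0, 0, -0.01], [3.5, -22, 0, 0, 0, -0.01]])

```text
clock: 21.43
eef_pos: [0.4991, 0.0223, 0.2082]
tool_rot: [0.587, 0.81, -0.019, -0.013]
wrist_force: [0.4, 0.1, -4.3]
grip_width: 0.025
```

```bash
python3 st.py
```

```text
p [499.1  22.3 208.2] yawy 0.3167 fix [ 0.0146 -0.0429  0.    ] F [ 0.36  0.07 -4.3 ] M [ 0.05  -0.146 -0.029] w 25.0 21.43
```

Emit:
servo_tool(rows=[[6, -20, 2, 0.004, -0.01, -0.009], [6.5, -21, 2, 0.004, -0.01, -0.009], [6.5, -21, 2, 0.003, -0.008, -0.009], [6.5, -21, 2, 0.002, -0.006, -0.009], [6.5, -21, 2, 0.002, -0.006, -0.009], [6.5, -21, 1, 0, -0.004, -0.009], [6.5, -21, 1, 0, -0.004, -0.009], [6.5, -21, 1, 0, -0.004, -0.009], [6.5, -18, 0, 0, -0.004, -0.009], [3, -8, 0, 0, 0, 0]])

```text
clock: 22.27
eef_pos: [0.5359, -0.2006, 0.2027]
tool_rot: [0.632, 0.775, -0.01, -0.01]
wrist_force: [0.0, -0.7, -3.9]
grip_width: 0.0256
```

```bash
python3 st.py
```

```text
p [ 535.9 -200.6  202.7] yawy 0.2026 fix [ 0.0036 -0.0285  0.    ] F [ 0.03 -0.72 -3.93] M [ 0.006 -0.06   0.037] w 25.6 22.27
```

Emit:
servo_tool(rows=[[10, 4, -2, 0.002, -0.014, 0.01], [10, 3, -6, 0.001, -0.012, 0.008], [4, 1, -10, 0, 0, 0], [0, 0, -12, 0, 0, 0], [0, 0, -12, 0, 0, 0], [0, 0, -12, 0, 0, 0], [0, 0, -8, 0, 0, 0], [0, 0, 0, 0, 0, 0], [0, 0, 0, 0, 0, 0], [0, 0, 0, 0, 0, 0]])

```text
clock: 23.1
eef_pos: [0.5574, -0.1805, 0.1265]
tool_rot: [0.62, 0.784, -0.001, -0.009]
wrist_force: [-0.6, -0.1, -4.0]
grip_width: 0.0253
```

```bash
python3 st.py
```

```text
p [ 557.4 -180.5  126.5] yawy 0.2323 fix [-0.0101 -0.016  -0.    ] F [-0.56 -0.06 -3.95] M [ 0.02  -0.005  0.01 ] w 25.3 23.1
```

Emit:
servo_tool(rows=[[2, -5, -4, -0.009, -0.014, -0.007], [0, 0, -10, 0, 0, 0], [0, 0, -14, 0, 0, 0], [0, 0, -14, 0, 0, 0], [0, 0, -14, 0, 0, 0], [0, 0, -10, 0, 0, 0], [0, 0, -8, 0, 0, 0], [0, 0, 0, 0, 0, 0], [0, 0, 0, 0, 0, 0], [0, 0, 0, 0, 0, 0]])

```text
clock: 23.93
eef_pos: [0.5647, -0.1844, 0.0521]
tool_rot: [0.622, 0.783, 0.003, 0.003]
wrist_force: [0.4, 0.1, -4.2]
grip_width: 0.0252
```

```bash
python3 st.py
```

```text
p [ 564.7 -184.4   52.1] yawy 0.2287 fix [-0.001   0.0078  0.    ] F [ 0.4   0.07 -4.18] M [ 0.016  0.014 -0.038] w 25.2 23.93
```

Emit:
servo_tool(rows=[[-1, -2, -5, 0, 0.007, -0.004], [0, 0, -5, 0, 0, 0], [0, 0, -5, 0, 0, 0], [0, 0, -3, 0, 0, 0], [0, 0, 0, 0, 0, 0], [0, 0, 0, 0, 0, 0], [0, 0, 0, 0, 0, 0], [0, 0, 0, 0, 0, 0], [0, 0, 0, 0, 0, 0], [0, 0, 0, 0, 0, 0]])

```text
clock: 24.77
eef_pos: [0.5658, -0.1874, 0.0346]
tool_rot: [0.624, 0.782, 0.001, 0.002]
wrist_force: [-0.3, -1.6, -3.6]
grip_width: 0.0251
```

```bash
python3 st.py
python3 - <<'E'
from h import *
im,W,K,o=shot('w5')
T=cams.capture("top");np.save("pics/top2.npy",T)
a=cv2.resize(im,(480,360));b=cv2.resize(T[170:285,300:415],(320,320),interpolation=cv2.INTER_CUBIC);b=np.vstack([b,np.zeros((40,320,3),np.uint8)])
cv2.imwrite("pics/c6.png",np.hstack([a,b])[:,:,::-1])
E
```

```text
p [ 565.8 -187.4   34.6] yawy 0.2244 fix [0.0005 0.005  0.    ] F [-0.31 -1.56 -3.63] M [ 0.076  0.031 -0.036] w 25.1 24.77
```

View pics/c6.png

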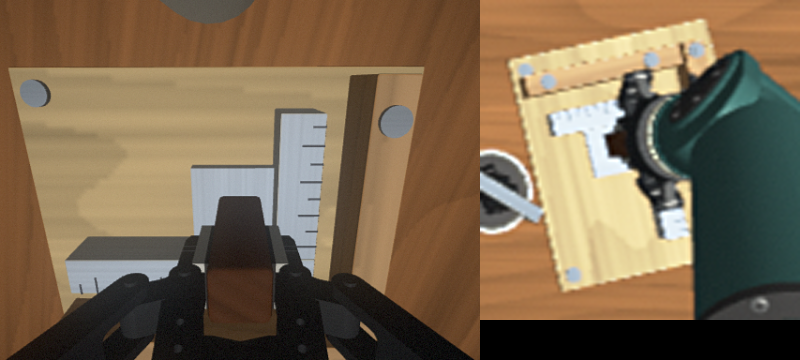

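The square is held upright just above the board, with its legs parallel to the rails. Its short-leg tip is at (328,112), and the fixed rail's inner top edge is near (378,78). I'll check the gap.

Run:
```python
from h import *
d=np.load('pics/w5.npz');im,W,K=d['im'],d['W'],d['K'];f=512/480
y=.2245;R=np.array([[np.cos(y),-np.sin(y)],[np.sin(y),np.cos(y)]]);C=np.array([.650,-.258])
def J(p,z): return ((wray(W,K,np.array(p)*f,z)[:2]-C)@R*1e3).round(1)
print('rail top inner',J((378,78),.052),J((357,280),.052),'base',J((350,78),.012),J((331,270),.012),'screw',J((396,121),.052))
print('sq tip',J((328,112),.0486),J((317,270),.0486),'left far corner',J((275,109),.0486))
print('board corner',J((424,67),.012),'expect 45,175',J((10,69),.012),'expect -205,175')
p=robot.observe()['eef_pos'];print('post jig',(p[:2]-C)@R*1e3,'sq short leg outer x',((p[:2]-C)@R*1e3)[0]+45)
h=cv2.cvtColor(im,cv2.COLOR_RGB2HSV)[int(200*f)].astype(int)
print([(round(u/f),h[u].tolist()) for u in range(int(300*f),int(400*f),3)])
```

```text
rail top inner [ -0.3 168.6] [ 3.5 52.8] base [ -0.  168.8] [ 1.2 32.2] screw [ 11.7 147.9]
sq tip [-22.2 152.1] [-20.3  57.6] left far corner [-49.4 153.6]
board corner [ 44.  175.1] expect 45,175 [-205.5  173.9] expect -205,175
post jig [-66.37419132  87.49979175] sq short leg outer x -21.37419132096744
[(300, [105, 29, 192]), (303, [104, 25, 190]), (306, [103, 28, 191]), (308, [106, 30, 110]), (311, [106, 28, 136]), (314, [106, 32, 134]), (317, [108, 25, 134]), (320, [19, 31, 116]), (322, [19, 86, 169]), (325, [19, 85, 168]), (328, [20, 89, 164]), (331, [19, 89, 164]), (334, [19, 86, 164]), (337, [17, 88, 130]), (339, [14, 77, 83]), (342, [16, 96, 77]), (345, [14, 114, 74]), (348, [13, 106, 77]), (351, [14, 108, 78]), (353, [17, 121, 76]), (356, [18, 114, 76]), (359, [17, 113, 77]), (362, [17, 128, 143]), (365, [16, 108, 153]), (368, [16, 112, 148]), (370, [16, 106, 149]), (373, [16, 105, 151]), (376, [16, 109, 154]), (379, [15, 111, 161]), (382, [16, 111, 163]), (384, [17, 110, 165]), (387, [16, 108, 173]), (390, [15, 108, 175]), (393, [14, 105, 173]), (396, [17, 115, 169]), (398, [16, 113, 173])]
```

Emit:
servo_tool(rows=[[0, 0, -2, 0, 0.004, 0], [0, 0, -2, 0, 0, 0], [0, 0, -2, 0, 0, 0], [0, 0, -1, 0, 0, 0], [0, 0, 0, 0, 0, 0], [0, 0, 0, 0, 0, 0], [0, 0, 0, 0, 0, 0], [0, 0, 0, 0, 0, 0], [0, 0, 0, 0, 0, 0], [0, 0, 0, 0, 0, 0]])

```text
clock: 25.7
eef_pos: [0.5664, -0.1876, 0.0281]
tool_rot: [0.624, 0.782, 0.0, 0.001]
wrist_force: [-1.0, 0.1, -2.9]
grip_width: 0.0254
```

```bash
cat >> st.py <<'E'
y=.2245;A=np.array([[np.cos(y),-np.sin(y)],[np.sin(y),np.cos(y)]]);C=np.array([.650,-.258])
j=(o['eef_pos'][:2]-C)@A*1e3;g=np.array([-45,45])-j
print('jig',j.round(1),'to go jig',g.round(1),'world',(A@g).round(1),'F jig',(o['wrist_force'][:2]@A).round(2))
E
python3 st.py
```

```text
p [ 566.4 -187.6   28.1] yawy 0.2243 fix [0.0003 0.0019 0.    ] F [-0.99  0.08 -2.9 ] M [0.09  0.005 0.003] w 25.4 25.7
jig [-65.8  87.2] to go jig [ 20.8 -42.2] world [ 29.7 -36.5] F jig [-0.95  0.3 ]
```

Emit:
servo_tool(rows=[[2, -3, -0.3, 0, 0, 0], [2, -3, -0.3, 0, 0, 0], [2, -3, -0.3, 0, 0, 0], [2, -3, 0, 0, 0, 0], [2, -3, 0, 0, 0, 0], [2, -3, 0, 0, 0, 0], [2, -3, 0, 0, 0, 0], [2, -3, 0, 0, 0, 0], [1, -2, 0, 0, 0, 0], [0, 0, 0, 0, 0, 0]])

```text
clock: 26.53
eef_pos: [0.586, -0.2163, 0.0281]
tool_rot: [0.624, 0.782, 0.001, 0.001]
wrist_force: [-0.6, 2.3, 0.8]
grip_width: 0.0253
```

```bash
python3 st.py
```

```text
p [ 586.  -216.3   28.1] yawy 0.2237 fix [-0.0007  0.0028  0.    ] F [-0.63  2.34  0.82] M [0.124 0.252 0.01 ] w 25.3 26.53
jig [-53.1  54.9] to go jig [ 8.1 -9.9] world [10.1 -7.9] F jig [-0.1   2.42]
```

Emit:
servo_tool(rows=[[1, -1.5, 0, 0, 0, 0], [1, -1.5, 0, 0, 0, 0], [1, -1.5, 0, 0, 0, 0], [1, -1.5, 0, 0, 0, 0], [1, -1, 0, 0, 0, 0], [1, -1, 0, 0, 0, 0], [1, 0, 0, 0, 0, 0], [1, 0, 0, 0, 0, 0], [0, 0, 0, 0, 0, 0], [0, 0, 0, 0, 0, 0]])

```text
clock: 27.37
eef_pos: [0.5924, -0.2233, 0.0282]
tool_rot: [0.624, 0.781, 0.001, -0.002]
wrist_force: [-2.7, 1.3, 1.4]
grip_width: 0.0255
```

```bash
python3 st.py
```

```text
p [ 592.4 -223.3   28.2] yawy 0.2229 fix [-0.0043 -0.001  -0.    ] F [-2.7   1.31  1.37] M [ 0.23   0.316 -0.058] w 25.5 27.37
jig [-48.4  46.6] to go jig [ 3.4 -1.6] world [ 3.7 -0.8] F jig [-2.34  1.88]
```

Emit:
servo_tool(rows=[[1, -0.5, 0, 0, 0, 0], [1, -0.5, 0, 0, 0, 0], [1, -0.5, 0, 0, 0, 0], [1, -0.5, 0, 0, 0, 0], [1, -0.7, 0, 0, 0, 0], [1, -0.7, 0, 0, 0, 0], [1.2, -0.8, 0, 0, 0, 0], [1.2, -0.8, 0, 0, 0, 0], [1.2, -0.8, 0, 0, 0, 0], [1.2, -0.8, 0, 0, 0, 0]])

```text
clock: 28.2
eef_pos: [0.5928, -0.2233, 0.0295]
tool_rot: [0.623, 0.782, 0.001, -0.014]
wrist_force: [-5.1, 3.2, 6.2]
grip_width: 0.0252
```

```bash
python3 st.py
```

```text
p [ 592.8 -223.3   29.5] yawy 0.2262 fix [-0.0187 -0.021  -0.    ] F [-5.09  3.18  6.21] M [ 0.499  0.683 -0.144] w 25.2 28.2
jig [-48.   46.5] to go jig [ 3.  -1.5] world [ 3.3 -0.8] F jig [-4.26  4.23]
```

Emit:
servo_tool(rows=[[1, -0.7, 0.5, -0.01, -0.011, 0], [1, -0.7, 0.5, -0.01, -0.011, 0], [1, -0.7, 0.3, -0.008, -0.008, 0], [1, -0.7, 0, -0.006, -0.006, 0], [1, -0.7, 0, -0.006, -0.006, 0], [1, -0.7, 0, -0.006, -0.006, 0], [1, -0.7, 0, -0.006, -0.006, 0], [1, -0.7, 0, -0.006, -0.006, 0], [1, -0.7, 0, -0.006, -0.006, 0], [1, -0.7, 0, -0.006, -0.006, 0]])

```text
clock: 29.03
eef_pos: [0.5948, -0.2233, 0.0296]
tool_rot: [0.623, 0.782, -0.004, 0.028]
wrist_force: [-3.6, 2.9, 5.7]
grip_width: 0.0254
```

```bash
python3 st.py;  python3 - <<'E'
from h import *
im,W,K,o=shot('w6')
T=cams.capture("top");np.save("pics/top3.npy",T);S=cams.capture("scene");np.save("pics/scene3.npy",S)
a=cv2.resize(im,(480,360));b=cv2.resize(S[140:230,95:195],(320,288),interpolation=cv2.INTER_CUBIC);b=np.vstack([b,np.zeros((72,320,3),np.uint8)])
cv2.imwrite("pics/c7.png",np.hstack([a,b])[:,:,::-1])
E
```

```text
p [ 594.8 -223.3   29.6] yawy 0.227 fix [0.0414 0.0381 0.    ] F [-3.57  2.86  5.69] M [ 1.389  1.192 -0.042] w 25.4 29.03
jig [-46.1  46.1] to go jig [ 1.1 -1.1] world [ 1.4 -0.8] F jig [-2.85  3.58]
```

View pics/c7.png

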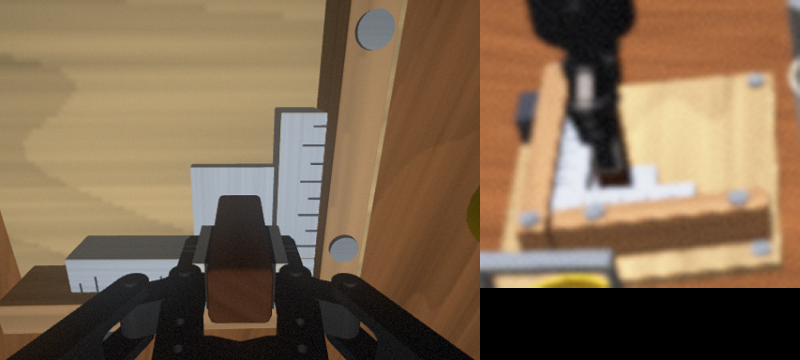

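Emit:
servo_tool(rows=[[0.5, -0.4, 0, 0.02, 0.018, 0], [0.5, -0.4, 0, 0.012, 0.012, 0], [0.5, -0.4, 0, 0, 0, 0], [0.5, -0.4, 0, 0, 0, 0], [0.5, -0.4, 0, 0, 0, 0], [0.5, -0.4, 0, 0, 0, 0], [0.5, -0.4, 0, 0, 0, 0], [0.5, -0.4, 0, 0, 0, 0], [0.5, -0.4, 0, 0, 0, 0], [0.5, -0.4, 0, 0, 0, 0]])

```text
clock: 30.02
eef_pos: [0.5962, -0.2232, 0.0281]
tool_rot: [0.622, 0.783, -0.001, 0.002]
wrist_force: [-4.0, 3.5, 0.9]
grip_width: 0.0256
```

```bash
python3 st.py
```

```text
p [ 596.2 -223.2   28.1] yawy 0.2278 fix [0.0044 0.0019 0.    ] F [-4.01  3.55  0.91] M [ 1.001  0.636 -0.09 ] w 25.6 30.02
jig [-44.7  45.9] to go jig [-0.3 -0.9] world [-0.1 -1. ] F jig [-3.12  4.35]
```

Emit:
servo_tool(rows=[[0.6, -0.8, 0, 0.002, 0.001, 0], [0.6, -0.8, 0, 0, 0, 0], [0.6, -0.8, 0, 0, 0, 0], [0.6, -0.8, 0, 0, 0, 0], [0.6, -0.8, 0, 0, 0, 0], [0.6, -0.8, 0, 0, 0, 0], [0.6, -0.8, 0, 0, 0, 0], [0.6, -0.8, 0, 0, 0, 0], [0.6, -0.8, 0, 0, 0, 0], [0.6, -0.8, 0, 0, 0, 0]])

```text
clock: 30.85
eef_pos: [0.5961, -0.2229, 0.0287]
tool_rot: [0.622, 0.783, 0.001, -0.005]
wrist_force: [-3.8, 5.4, 2.0]
grip_width: 0.0256
```

```bash
python3 st.py
python3 - <<'E'
from h import *
im,W,K,o=shot('w7')
T=cams.capture("top");np.save("pics/top4.npy",T);S=cams.capture("scene")
a=cv2.resize(im[200:384,0:380],(480,232),interpolation=cv2.INTER_CUBIC);c=cv2.resize(S[140:230,95:195],(320,288),interpolation=cv2.INTER_CUBIC);b=cv2.resize(T[170:285,300:415],(320,312),interpolation=cv2.INTER_CUBIC)
L=np.vstack([a,np.zeros((368,480,3),np.uint8)]);L[240:600,:480]=cv2.resize(im,(480,360));cv2.imwrite("pics/c8.png",np.hstack([L,np.vstack([c,b])])[:,:,::-1])
E
```

```text
p [ 596.1 -222.9   28.7] yawy 0.2281 fix [-0.0075 -0.0065 -0.    ] F [-3.78  5.36  2.04] M [ 0.927  0.618 -0.174] w 25.6 30.85
jig [-44.8  46.2] to go jig [-0.2 -1.2] world [ 0.1 -1.2] F jig [-2.49  6.07]
```

View pics/c8.png

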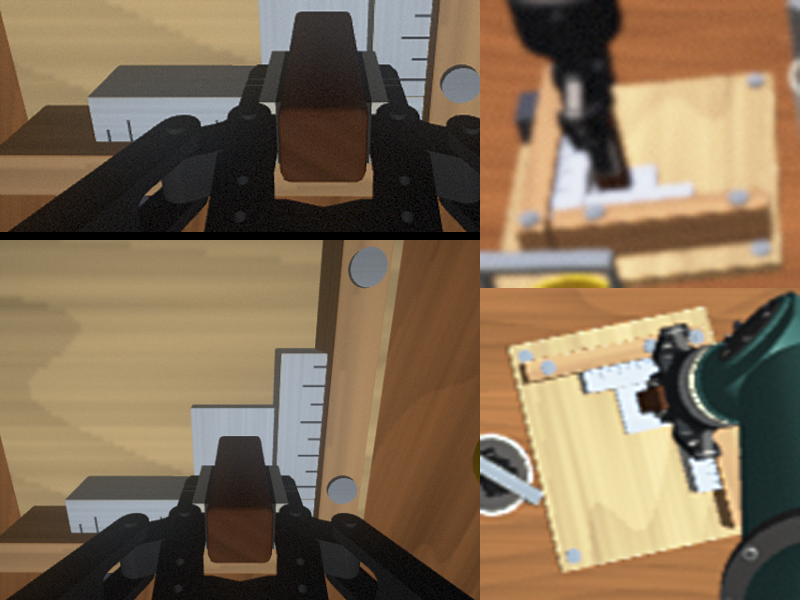

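Wrist view: the short leg is flush along the fixed rail, at (327,350) to (318,500). The long leg meets the swinging rail, whose inner top edge is near (10–60,542). I'll check the rail angle.

Run:
```python
from h import *
d=np.load('pics/w7.npz');im,W,K=d['im'],d['W'],d['K'];V=cv2.cvtColor(im,cv2.COLOR_RGB2GRAY).astype(int)
y=.2245;R=np.array([[np.cos(y),-np.sin(y)],[np.sin(y),np.cos(y)]]);C=np.array([.650,-.258])
J=lambda p,z:((wray(W,K,np.array(p,float),z)[:2]-C)@R*1e3).round(1)
# strongest dark->bright vertical step = rail inner top edge
for u in range(4,116,12):
    col=cv2.GaussianBlur(im[:,u].astype(np.float32).sum(1).reshape(-1,1),(1,5),0).ravel();g=np.diff(col);v=290+np.argmax(g[290:345]);
    b=255+np.argmin(g[255:318]);print(u,v,J((u,v+.5),.052),'base',b,J((u,b+.5),.012))
for p in [(349,118),(336,255)]: print('x',p)
row=lambda v:[ (u,V[v,u]) for u in range(330,385,4)]
print(row(140));print(row(220))
```

```text
4 322 [-186.6   -0.6] base 311 [-222.   -24.6]
16 322 [-179.8   -0.6] base 272 [-206.6    6.6]
28 322 [-173.1   -0.5] base 290 [-201.5   -7.4]
40 322 [-166.3   -0.5] base 283 [-192.2   -1.8]
52 323 [-159.7   -1.1] base 283 [-184.    -1.7]
64 323 [-152.9   -1. ] base 283 [-175.8   -1.7]
76 323 [-146.2   -1. ] base 311 [-171.4  -24.2]
88 322 [-139.3   -0.2] base 311 [-162.9  -24.2]
100 297 [-130.3   16.2] base 311 [-154.5  -24.1]
112 340 [-127.5  -12.5] base 307 [-145.7  -20.7]
x (349, 118)
x (336, 255)
[(330, np.int64(172)), (334, np.int64(168)), (338, np.int64(171)), (342, np.int64(172)), (346, np.int64(171)), (350, np.int64(67)), (354, np.int64(114)), (358, np.int64(122)), (362, np.int64(128)), (366, np.int64(130)), (370, np.int64(128)), (374, np.int64(129)), (378, np.int64(131)), (382, np.int64(138))]
[(330, np.int64(170)), (334, np.int64(166)), (338, np.int64(173)), (342, np.int64(67)), (346, np.int64(87)), (350, np.int64(129)), (354, np.int64(129)), (358, np.int64(134)), (362, np.int64(125)), (366, np.int64(132)), (370, np.int64(137)), (374, np.int64(144)), (378, np.int64(146)), (382, np.int64(142))]
```

Emit:
servo_tool(rows=[[1, -0.5, 0, -0.003, -0.003, -0.001], [1, -0.5, 0, -0.002, -0.002, -0.001], [1, -0.5, 0, 0, 0, 0], [1.2, -0.6, 0, 0, 0, 0], [1.2, -0.6, 0, 0, 0, 0], [1.2, -0.6, 0, 0, 0, 0], [1.2, -0.6, 0, 0, 0, 0], [1.2, -0.6, 0, 0, 0, 0], [1.2, -0.6, 0, 0, 0, 0], [1.2, -0.6, 0, 0, 0, 0]])

```text
clock: 31.83
eef_pos: [0.5959, -0.2229, 0.0292]
tool_rot: [0.622, 0.783, -0.001, -0.01]
wrist_force: [-6.9, 4.5, 3.3]
grip_width: 0.025
```

```bash
python3 st.py; python3 -c "
from h import *
cams.capture('top');cams.capture('top')";python3 st.py
```

```text
p [ 595.9 -222.9   29.2] yawy 0.2279 fix [-0.0106 -0.0169 -0.    ] F [-6.87  4.51  3.3 ] M [ 0.843  0.777 -0.124] w 25.0 31.83
jig [-44.9  46.3] to go jig [-0.1 -1.3] world [ 0.2 -1.3] F jig [-5.69  5.92]
p [ 596.  -222.9   29.2] yawy 0.2279 fix [-0.0106 -0.0168 -0.    ] F [-6.18  4.38  2.93] M [ 0.831  0.811 -0.107] w 25.2 31.93
jig [-44.9  46.3] to go jig [-0.1 -1.3] world [ 0.2 -1.3] F jig [-5.05  5.65]
```

Run:
```python
from h import *
W0=wpose();im,W,K,o=shot('w8');f=512/480
y=.2245;R=np.array([[np.cos(y),-np.sin(y)],[np.sin(y),np.cos(y)]]);C=np.array([.650,-.258])
J=lambda p,z:((wray(W,K,np.array(p,float),z)[:2]-C)@R*1e3).round(1)
V=im.astype(np.float32).sum(2);V=cv2.GaussianBlur(V,(3,3),0)
for u in (80,100,120,140,160,175): g=np.diff(V[:,u]);v=262+np.argmax(g[262:295]);v2=285+np.argmin(g[285:325]);print('long inner',J((u,v+.5),.042), 'v',v)
for u in (300,310,320,330,340): g=np.diff(V[:,u]);v=105+np.argmax(g[105:135]);print('short tip',u,v,J((u,v+.5),.042))
for v in (140,170,200,220): g=np.diff(V[v]);u=335+np.argmin(g[335:360]);u2=285+np.argmax(g[285:310]);print('short outer',J((u+.5,v),.042),'inner',J((u2+.5,v),.042))
```

```text
long inner [-146.2   22. ] v 276
long inner [-134.6   22.2] v 276
long inner [-123.1   22.3] v 276
long inner [-111.6   22.5] v 276
long inner [-100.2   22.6] v 276
long inner [-91.6  22.7] v 276
short tip 300 120 [-24.4 110.1]
short tip 310 120 [-19.5 110.1]
short tip 320 120 [-14.7 110.1]
short tip 330 120 [ -9.8 110.1]
short tip 340 120 [ -5.  110.2]
short outer [ -0.6 100.7] inner [-24.7 100.6]
short outer [-0.7 85.6] inner [-24.6  85.4]
short outer [-0.9 69.5] inner [-24.4  69.3]
short outer [-0.5 58.2] inner [-24.5  58. ]
```

The direct measurement agrees: short tip y = 110.1 mm (expected 110), outer face x ≈ −0.6, and long-leg inner edge y ≈ 22.4 (expected 24). The square is seated, so I'm handing in.

```bash
python3 -c "
from h import *
print(robot.job_done())"
```

```text
the job is handed in; nothing more can be done
None
```

I handed the job in at about 32 s; no verdict is reported. The canister stands released on the bench beside the board. The square is still gripped by its post and pressed into the corner.

**Last checks on the square:**
- **Push:** the wrist reads about 5 N towards the fixed rail and about 5.7 N towards the swinging rail, and it was steady. These are wrist forces, so some of that is friction on the board.
- **Fit:** the short leg's outer face measures about 0.6 mm from nominal. Its tip is at 110.1 mm, against 110 expected.
- **Swinging rail:** within about 1 mm of square along the part I could see, so against its stop.
- **Angles:** yaw is off by about 0.003 rad and tilt is about 0.02 rad. The jaws are 25 mm apart on the 26 mm post.

**Canister and bystanders:** the wrist force returned to zero as the canister touched down, and the top view after release shows it standing. I measured its place by eye in that view, not by numbers. The jar, screwdriver and carton were never approached closely, but I did not re-measure them.

**What disagreed:**
- The finger tips sit about 25–30 mm short of the reported TCP. My first grip closed above the handle without touching it, so I gripped lower for both parts.
- The TCP reading puts the square's corner about 1.3 mm towards +y. The camera puts its long leg about 1.5 mm the other way. Both are inside the 3 mm limit.
- I viewed 11 pictures, one over the budget of 10.

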